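Open the battery bin with its hand lever

ROBOT

A 6-joint arm with a two-finger parallel gripper is mounted at the origin on the work surface. World frame = base frame: x ahead of the robot, y to its left, z up, the work surface at z = 0. Lengths are in mm, angles in rad, forces in N, time in s.
With the tool pointing down it reaches from about 300 to 825 mm from the base axis. Payload 5.4 kg.
Tool frame: the origin (TCP) lies on the centre line of the jaws, within the pads' length; the fingertips stand 19 mm ahead of it and the grasp point (between the pads) is the TCP; z points along the fingers, y is the line along which they close (so a half turn about z gives the same grasp; the last joint's range is limited). The gripper opens to 92 mm and grips with 3 to 60 N. Pads are 20 mm wide; open, the fingers measure 128 mm over their backs; the gripper's body (75 mm by 189 mm) begins 69 mm behind the grasp point.
Start: joints at [0.982, 0.158, 1.597, -0, 1.386, -0.21], TCP at [212.647, 534.217, 233.601] pointing down, gripper open.
Joint ranges: [-2.91, 2.91], [-0.94, 2.29], [0.18, 2.7], [-1.29, 4.43], [0.17, 2.64], [-3, 3]. Speed limits (rad/s): [2.57, 2.57, 3.14, 3.14, 3.14, 3.14].

INTERFACE

Orientations are given as [roll, pitch, yaw] about the fixed x, y, z axes, in that order (R = Rz(yaw) Ry(pitch) Rx(roll)).
In Python, from rig import sense, read_camera, job_done gives the robot as it stands. The module is installed in compiled form; this text tells all that it offers.
- The arm moves only by the tool drive_tool, never from a script. Its arguments are lists of equal length, an entry for each row: "slide": the shift along the tool's x, y, z in units of 40 mm (1.0 is 40 mm), a list of three; "twist": the turn about the tool's z in degrees; "grip": the opening, from 0 (shut) to 1 (fully open). A call has 1 to 5 rows; each row shifts and turns the commanded pose from where the row before left it, along the tool's axes as they then stand; what a row does not reach is not made up. A row lasts 1/12 s, in which the tool goes at most 41.7 mm and 7.16 degrees, less where a joint would pass 70% of its speed; a pose out of reach is approached as far as the arm can. A call is refused whole if a number of a shift passes 1 or a number of a turn 7.16, either way. A call with a gripper value outside its range is refused whole. The fingers move at their own pace and stop on an object; "squeeze" is the grip in N (left out, the last holds). Time passes only in rows, so rows that do not move let the fingers close. It gives the time, the measured TCP pose, the force, the opening and the grip force at its end, in the units of the state.
- sense(): the state, without advancing time (a new reading comes with each control period).
- read_camera(name): name is "scene" or "top"; returns a dict with "image" (384x512x3 uint8, red, green, blue), "vertical_fov" (degrees; the focal length in pixels is half the picture's height over the tangent of half this angle, whatever the lens; pixels are square), "cx", "cy" (the principal point, pixels), "rvec" (rotation vector, rad) and "tvec" (3), from world to camera coordinates, as OpenCV has them. Camera axes: x right, y down, z forward; pixel columns grow to the right and rows downward; lengths in mm; the calibration is good to about 2 mm. A picture is of the moment at which its call begins. There is no depth.
- job_done(): hands the job in; it is judged then, once.
The state is a dict: "time_s": time; "joint_pos": joint angles; "joint_velocities": joint speeds; "joint_efforts": joint torques, N m; "tool_pos": TCP position; "ee_rot": TCP orientation; "contact_force": force on the tool from outside, world axes, zero at the start; "torque": the same for the moment, N m; "gripper_width": finger opening in mm; "grip_force": force on a finger pad.
Only numpy, scipy, OpenCV 4.12 (cv2) and the standard library are available. Lean on these libraries where they do the work, as an engineer would, in place of code of your own. Each camera call takes 0.05 s, during which the arm holds its last target. There are 200 camera calls.

TASK

A colleague has both hands full of used batteries: gently slide the bolt on the battery bin fully aside with a fingertip, then press the lever's paddle down, smoothly and without ramming, until the lever has swung the heavy lid more than halfway towards upright. Finish while still pressing the paddle, holding the lid open there. Grasp nothing, do not touch the lid itself, never let it drop back, and leave the mug, the tape roll and the carton where they stand.

Things in the scene. Friction and masses are not known exactly. Their poses are not given: they have to be found in the camera images.
- bin: fixed grey steel bin, 160 (x) x 220 (y) x 140 mm high, open box under the lid. Origin: centre of its underside, on the desk. Its y axis points from the lid's hinge (y = -110 mm) to the front (y = +110 mm), where the bolt is; its x side (x = +80 mm) carries the lever. Its pose differs in every start, by up to 0.3 rad of yaw
- lid (a joint): angle of the lid (rad): 0 shut, grows as its front edge rises, about 0.6 with the lever at 0.25, 0.8 at 0.35, 0.93 at 0.45, 1.0 at its stop. Grey steel plate 160 x 220 x 4 mm, 0.55 to 1 kg, hinged at bin y = -110, z = 143 mm; falls shut when the lever is let go. A tongue on its front edge (bin x -26 to +10 mm) lies under the bolt: lid and lever are blocked until the bolt is aside
- lid_edge (a point): middle of the lid's front edge, on its top face
- lever (a joint): angle of the lever (rad): 0 at rest, grows as the paddle is pressed down, hard stop at 0.6. Steel bar 8 mm wide, 16 mm high, beside the bin at bin x = 119 mm. The short end (60 mm) has a roller under an ear of the lid; the long end (240 mm) reaches past the bin's front and carries the paddle. A return spring and the lid's weight push back with 6 to 14 N
- paddle (a point): middle of the top face of the black rubber paddle, 80 mm (bin x) by 60 mm (along the lever) by 8 mm thick, at the lever's long end. Its top slopes up 0.15 rad towards its free end at rest, down 0.45 rad at the stop. About 195 mm above the desk at rest, 55 mm at the stop: it moves on an arc of 240 mm about pivot
- pivot (a point): point on the lever's axis (which runs along the bin's x axis), at bin x = 107, y = -25, z = 150 mm; fixed to the bin
- bolt (a joint): travel of the slide bolt (m): 0 fully shut, 0.055 fully aside at its stop; it slides along the bin's +x, towards the lever side, needs about 3 N and stays where it is left. It starts shut to within 10 mm. The lid is free from about 0.044
- bolt_tab (a point): middle of the top of the bolt's upright steel tab, 190 mm above the desk. The tab is 12 mm thick (bin x), 34 mm wide (bin y) and stands 36 mm above the bolt block; push on its face that looks to the bin's -x. The bolt block is 50 mm (bin x) by 46 mm (bin y), its top 154 mm above the desk
- mug: white mug, 80 mm across, 90 mm high, handle on its +y side; bystander; origin: centre of its underside
- tape: roll of brown tape lying flat, 104 mm across, 48 mm high; bystander; origin: centre of its underside
- carton: small closed cardboard carton 90 x 60 x 70 mm high; bystander; origin: centre of its underside

How it is judged:
By the outcome, as a careful person would: the job done as asked, in the order asked, and still so for the second after the job is handed in, while the arm keeps its last pose, push and grip.
It also fails if it takes over 42 s, if anything falls off the work surface, if the arm or the gripper's body presses on something with over 40 N, if the wrist force passes 120 N, or if a joint passes its speed limit or range.

## Working session

There is one attempt and no reset: what is moved stays moved. The work goes in short steps, Python scripts to look and compute and a tool call to move; the robot and the scene stay as the last step left them, time stands still between calls to the robot, and variables do not carry over. Pictures are saved under pics/ and viewed, at most 10 in all, crops included, and the job is handed in when it is done.

Besides the shell and the picture viewer there is one more tool, called after ">>>" as name(argument=value, ...), one argument or row to a line, values as JSON. drive_tool: Moves the arm, as the interface text tells. Its arguments: {"type":"object","properties":{"slide":{"type":"array"},"twist":{"type":"array"},"grip":{"type":"array"},"squeeze":{"type":"number"}},"required":["slide","twist","grip"]}

```bash
mkdir -p pics; python3 - <<'E'
from rig import sense, read_camera
import cv2,pickle
s=sense();print(s)
d={}
for n in("scene","top"):
    c=read_camera(n);d[n]=c;cv2.imwrite(f"pics/{n}0.png",c["image"][:,:,::-1]);print(n,{k:v for k,v in c.items() if k!="image"})
pickle.dump(d,open("cams0.pkl","wb"))
E
```

```text
{'time_s': 0.0, 'joint_pos': array([ 9.81885325e-01,  1.59039606e-01,  1.59823071e+00, -2.24967392e-05,
        1.38619693e+00, -2.10098002e-01]), 'joint_velocities': array([ 1.28932469e-03,  1.20527381e-03, -6.02485147e-04,  1.97927449e-03,
       -2.03162599e-05,  8.02939511e-04]), 'joint_efforts': array([ 1.19868113e-03, -3.85562575e+01, -3.22112811e+01,  7.00898515e-02,
        3.76889796e-02, -1.26089622e-04]), 'tool_pos': array([212.3327987 , 533.7198746 , 232.62496126]), 'ee_rot': array([-3.13975467e+00, -3.69336159e-04,  2.76278346e+00]), 'contact_force': array([ 0.05753604, -0.16886742, -0.38778979]), 'torque': array([ 0.0092212 , -0.02246397,  0.06697352]), 'grip_force': 0.0, 'gripper_width': 91.76272124559625}
scene {'vertical_fov': 45.39015021191359, 'cx': 253.74513322129874, 'cy': 197.92481643293684, 'rvec': array([ 2.5092217 ,  0.60545707, -0.19456306]), 'tvec': array([-484.91109586, -125.93409846, 1284.0916923 ])}
top {'vertical_fov': 52.75342365726357, 'cx': 253.08081405632348, 'cy': 189.03302298919354, 'rvec': array([ 2.14928114, -2.06933072,  0.21564482]), 'tvec': array([-17.91150054, 579.82867582, 925.08481583])}
```

View pics/scene0.png

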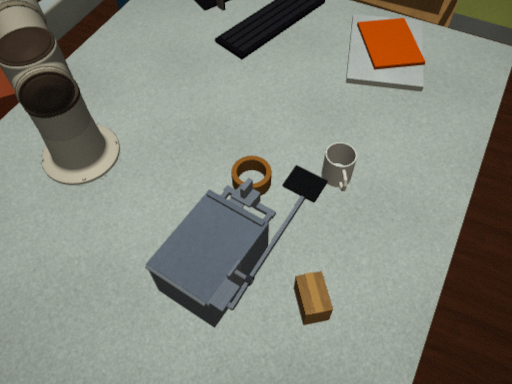

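View pics/top0.png

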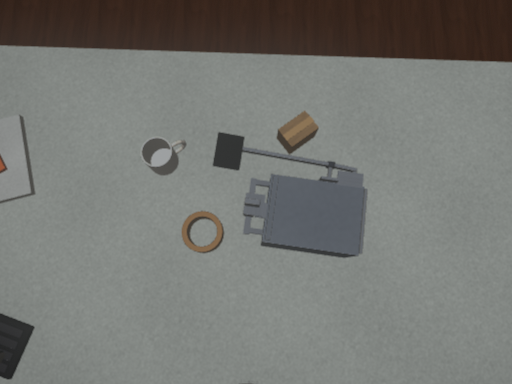

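The scene view shows the bin lid around (210,245), bolt tab around (248,190) and paddle at (305,183). The top view shows the paddle at (229,151), bolt at (253,204), lid spanning (262–366, 175–255), tape (202,231), mug (158,152) and carton (298,132).

```bash
cat > h.py <<'E'
import cv2,numpy as np,pickle
def K(c):
    f=c["image"].shape[0]/2/np.tan(np.radians(c["vertical_fov"])/2)
    return np.array([[f,0,c["cx"]],[0,f,c["cy"]],[0,0,1.]])
def proj(c,P): return cv2.projectPoints(np.float64(P).reshape(-1,3),c["rvec"],c["tvec"],K(c),None)[0].reshape(-1,2)
def ray(c,uv):
    R=cv2.Rodrigues(c["rvec"])[0];return -R.T@c["tvec"],R.T@np.linalg.inv(K(c))@np.r_[uv,1]
def plane(c,uv,z):
    o,d=ray(c,uv);return o+d*(z-o[2])/d[2]
def tri(a,ua,b,ub):
    X=cv2.triangulatePoints(*[K(c)@np.c_[cv2.Rodrigues(c["rvec"])[0],c["tvec"]] for c in(a,b)],np.float64(ua).reshape(2,1),np.float64(ub).reshape(2,1))[:,0]
    return X[:3]/X[3]
E
python3 - <<'E'
from h import *
d=pickle.load(open("cams0.pkl","rb"));s,t=d["scene"],d["top"]
print("tcp",proj(t,[212,534,233]),proj(s,[212,534,233]))
cen={}
for n,c,roi in(("t",t,(205,125,250,178)),("s",s,(278,162,332,205))):
    g=c["image"].max(2).astype(int);m=np.zeros_like(g,np.uint8);x0,y0,x1,y1=roi
    m[y0:y1,x0:x1]=(g[y0:y1,x0:x1]<45)
    k,lab,st,ce=cv2.connectedComponentsWithStats(m);i=1+np.argmax(st[1:,4]);cen[n]=ce[i];print(n,ce[i],st[i])
    r=cv2.minAreaRect(np.argwhere(lab==i)[:,::-1].astype(np.float32));print(r)
    if n=="t":print([plane(c,p,195).round(1) for p in cv2.boxPoints(r)])
print("paddle tri",tri(t,cen["t"],s,cen["s"]),plane(t,cen["t"],195),plane(s,cen["s"],195))
for n,c,(x,y,w,h) in(("t",t,(190,110,200,160)),("s",s,(130,150,210,180))):
    cv2.imwrite(f"pics/{n}c.png",cv2.resize(c["image"][y:y+h,x:x+w,::-1],None,fx=3.6 if n=="t" else 3.3,fy=3.6 if n=="t" else 3.3,interpolation=cv2.INTER_CUBIC))
for n,uv,z in(("mug",(157,152),90),("tape",(202.5,231.5),48),("carton",(298,131),70)):print(n,plane(t,uv,z).round())
E
```

```text
tcp [[-29.28655643 347.2626448 ]] [[234.42471021  -5.89617619]]Traceback (most recent call last):
  File "<stdin>", line 8, in <module>
    return _wrapfunc(a, 'argmax', axis=axis, out=out, **kwds)
    return bound(*args, **kwds)
ValueError: attempt to get argmax of an empty sequence
```

```bash
python3 - <<'E'
from h import *
d=pickle.load(open("cams0.pkl","rb"));s,t=d["scene"],d["top"]
print(t["image"][151,229],t["image"][210,320],s["image"][183,305])
for n,c,(x,y,w,h) in(("t",t,(190,110,200,160)),("s",s,(130,150,210,180))):
    k=3.6 if n=="t" else 3.3
    cv2.imwrite(f"pics/{n}c.png",cv2.resize(c["image"][y:y+h,x:x+w,::-1],None,fx=k,fy=k,interpolation=cv2.INTER_CUBIC))
cen={}
for n,c,roi in(("t",t,(205,125,250,178)),("s",s,(278,162,332,205))):
    g=c["image"].max(2).astype(int);x0,y0,x1,y1=roi;m=np.zeros(g.shape,np.uint8)
    m[y0:y1,x0:x1]=g[y0:y1,x0:x1]<g[151 if n=="t" else 183,229 if n=="t" else 305]+20
    k,lab,st,ce=cv2.connectedComponentsWithStats(m);i=1+np.argmax(st[1:,4]);cen[n]=ce[i];print(n,ce[i],st[i])
    r=cv2.minAreaRect(np.argwhere(lab==i)[:,::-1].astype(np.float32));print(r)
    if n=="t":print([plane(c,p,195).round(1) for p in cv2.boxPoints(r)])
print("paddle tri",tri(t,cen["t"],s,cen["s"]),plane(t,cen["t"],195),plane(s,cen["s"],195))
for n,uv,z in(("mug",(157,152),90),("tape",(202.5,231.5),48),("carton",(298,131),70)):print(n,plane(t,uv,z).round())
E
```

```text
[51 53 52] [ 89  94 101] [21 20 21]
t [228.21022067 150.84785134] [213 133  31  37 861]
((228.6081085205078, 150.85134887695312), (26.468233108520508, 33.372989654541016), 9.462322235107422)
[array([602.5,  94.3, 195. ]), array([680. ,  86.5, 195. ]), array([671.8,  27.1, 195. ]), array([594.7,  35.9, 195. ])]
s [304.90675991 183.34265734] [283 166  44  36 858]
((304.7000427246094, 183.10000610351562), (37.11872482299805, 24.59674835205078), 26.56505012512207)
paddle tri [639.82305159  62.89979924 187.34389004] [636.87646414  61.8461098  195.        ] [641.7263125   58.17278433 195.        ]
mug [660. 249.  90.]
tape [469. 127.  48.]
carton [ 737. -107.   70.]
```

View pics/tc.png

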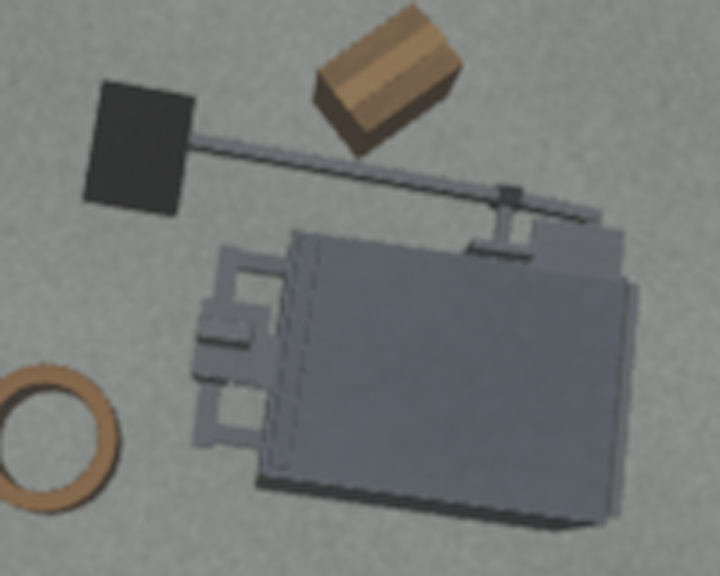

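View pics/sc.png

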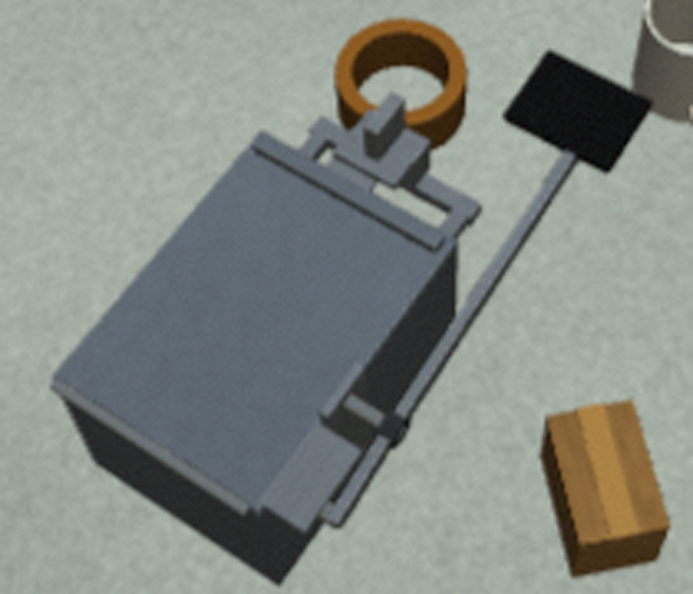

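The crops give the paddle corners, lid corners (top crop (295,230), (258,478), (607,520), (630,280)), and tab top at about top crop (226,324) / scene crop (393,103).

```bash
python3 - <<'E'
from h import *
d=pickle.load(open("cams0.pkl","rb"));s,t=d["scene"],d["top"]
T=lambda u,v:np.array([190+u/3.6-.36,110+v/3.6-.36]);S=lambda u,v:np.array([130+u/3.3-.35,150+v/3.3-.35])
A=[plane(t,T(*p),147) for p in((295,230),(258,478),(607,520),(636,284))]
print("lid t",np.round(A,1))
B=[plane(s,S(*p),147) for p in((445,245),(258,140),(52,384),(250,512))]
print("lid s",np.round(B,1))
print("lid front tri",tri(t,T(295,230),s,S(445,245)),tri(t,T(258,478),s,S(258,140)))
print("tab tri",tri(t,T(226,324),s,S(393,103)),plane(t,T(226,324),190),plane(s,S(393,103),190))
# paddle side direction + lever bar
print("lever",plane(t,T(190,140),188),plane(t,T(600,214),142))
# fit bin pose: x0,y0,yaw from correspondences
from scipy.optimize import least_squares
pts=[((80,110,147),t,T(295,230)),((-80,110,147),t,T(258,478)),((-80,-110,147),t,T(607,520)),
((80,110,147),s,S(445,245)),((-80,110,147),s,S(258,140)),((-80,-110,147),s,S(52,384)),
((119,212,195),t,np.array([228.2,150.85])),((119,212,195),s,np.array([304.9,183.3]))]
def W(p,P):
    c,q=np.cos(p[2]),np.sin(p[2]);return np.array([p[0]+c*P[0]-q*P[1],p[1]+q*P[0]+c*P[1],P[2]])
f=lambda p:np.concatenate([proj(c,W(p,P))[0]-u for P,c,u in pts])
r=least_squares(f,[600,-150,-.1],x_scale=[1,1,.01]);print("pose",r.x,r.fun.reshape(-1,2).round(1).tolist())
p=r.x;np.save("pose.npy",p)
for n,P in(("pivot",(107,-25,150)),("paddle",(119,212,190)),("front",(0,130,150))):print(n,W(p,P))
c,q=np.cos(p[2]),np.sin(p[2])
for c_,uv in((t,T(226,324)),(s,S(393,103))):
    v=plane(c_,uv,190)[:2]-p[:2];print("tab in bin",c*v[0]+q*v[1],-q*v[0]+c*v[1])
E
```

```text
lid t [[ 600.5  -38.5  147. ]
 [ 439.8  -19.8  147. ]
 [ 422.1 -237.5  147. ]
 [ 573.  -258.9  147. ]]
lid s [[ 597.4  -45.6  147. ]
 [ 447.2  -29.9  147. ]
 [ 425.4 -243.4  147. ]
 [ 576.  -258.2  147. ]]
lid front tri [598.41567008 -41.33964328 142.99935795] [440.47110079 -20.60616582 130.12427063]
tab tri [530.52122996   5.91560646 197.77532024] [528.97166783   3.51286771 190.        ] [529.7357846   12.63691413 190.        ]
lever [645.7477754   30.60407634 188.        ] [ 620.10881092 -237.84711399  142.        ]
pose [ 5.10143685e+02 -1.40744219e+02 -7.72456161e-02] [[-0.6, 0.9], [2.2, 0.5], [3.0, 0.2], [2.1, -2.8], [-2.1, -3.0], [-1.6, -0.4], [0.4, -3.5], [2.1, -0.5]]
pivot [ 614.8953945  -173.92673378  150.        ]
paddle [645.14862126  61.440516   190.        ]
front [520.17563121 -11.13187378 150.        ]
tab in bin 7.639689780832569 145.27985122833795
tab in bin 7.697436086994321 154.43565610612788
```

>>> drive_tool(
  slide=[
    [0,0,-0.1],
    [0,0,-0.2],
    [0,0,-0.2],
    [0,0,-0.1],
  ],
  twist=[-4,-5,-5,-3],
  grip=[0,0,0,0],
)

```text
time_s: 0.43
tool_pos: [212.7, 534.3, 258.1]
ee_rot: [3.141, 0.0, 3.064]
contact_force: [-0.3, -0.5, 0.6]
gripper_width: 67.7
grip_force: 0.0
```

>>> drive_tool(
  slide=[
    [-0.2,-0.3,0],
    [-0.4,-0.6,0],
    [-0.5,-0.8,0],
    [-0.5,-0.8,0],
    [-0.5,-0.8,0],
  ],
  twist=[0,0,0,0,0],
  grip=[0,0,0,0,0],
)

```text
time_s: 0.85
tool_pos: [285.6, 394.2, 257.0]
ee_rot: [-3.141, -0.001, 3.061]
contact_force: [1.8, -1.0, 1.2]
gripper_width: 34.3
grip_force: 0.0
```

>>> drive_tool(
  slide=[
    [-0.5,-0.8,0],
    [-0.5,-0.8,0],
    [-0.5,-0.8,0],
    [-0.5,-0.8,0],
    [-0.5,-0.8,0],
  ],
  twist=[0,0,0,0,0],
  grip=[0,0,0,0,0],
)

```text
time_s: 1.27
tool_pos: [372.2, 226.4, 257.3]
ee_rot: [-3.142, -0.0, 3.06]
contact_force: [1.4, 0.7, -0.4]
gripper_width: 1.2
grip_force: 0.0
```

>>> drive_tool(
  slide=[
    [-0.5,-0.8,0],
    [-0.5,-0.8,0],
    [-0.5,-0.8,0],
    [-0.5,-0.8,0],
    [-0.4,-0.6,0],
  ],
  twist=[0,0,0,0,0],
  grip=[0,0,0,0,0],
)

```text
time_s: 1.68
tool_pos: [455.8, 66.2, 257.3]
ee_rot: [-3.141, -0.0, 3.058]
contact_force: [-0.3, 0.6, 0.3]
gripper_width: 0.4
grip_force: 0.0
```

>>> drive_tool(
  slide=[
    [-0.5,-0.7,0],
    [-0.3,-0.4,0],
    [0,0,0],
    [0,0,0],
  ],
  twist=[0,0,0,0],
  grip=[0,0,0,0],
)

```text
time_s: 2.02
tool_pos: [483.4, 21.8, 257.1]
ee_rot: [3.141, -0.001, 3.058]
contact_force: [-0.4, 0.5, -0.5]
gripper_width: 0.5
grip_force: 0.0
```

```bash
python3 - <<'E'
from rig import sense, read_camera
from h import *
p=sense()["tool_pos"];print(p)
ims=[]
for n in("scene","top"):
    c=read_camera(n);tip=p-[0,0,19]
    u=proj(c,[tip,[529.5,6,190]])
    im=c["image"][:,:,::-1].copy()
    x,y=u[1].astype(int);x0,y0=max(x-70,0),max(y-70,0)
    k=cv2.resize(im[y0:y0+140,x0:x0+140],(390,390),interpolation=cv2.INTER_CUBIC)
    for a,col in zip(u,((0,0,255),(0,255,0))):cv2.circle(k,tuple(int(i) for i in ((a-[x0,y0])*390/140)),3,col,-1)
    ims.append(k)
cv2.imwrite("pics/a1.png",np.hstack(ims))
E
```

```text
[483.393383    21.83766514 257.05704562]
```

View pics/a1.png

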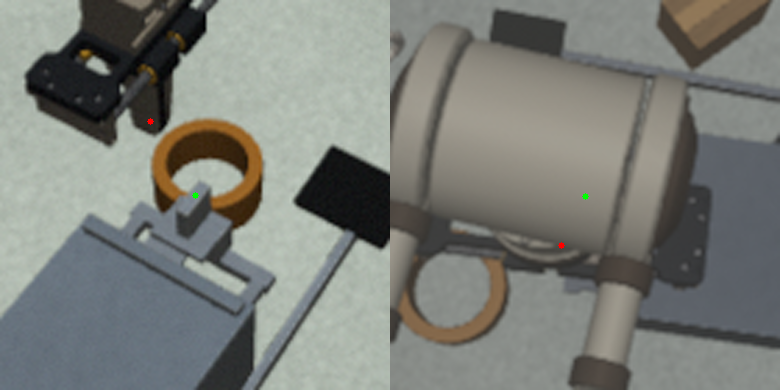

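The left view shows the closed fingertip (150,121) standing clear on the −x side of the bolt tab (195,190). In the right view the arm hides the bolt.

>>> drive_tool(
  slide=[
    [0,-0.25,0.3],
    [0,0,0.5],
    [0,0,0.5],
    [0,0,0.4],
    [0,0,0.12],
  ],
  twist=[0,0,0,0,0],
  grip=[0,0,0,0,0],
)

```text
time_s: 2.53
tool_pos: [480.2, 13.2, 181.2]
ee_rot: [3.141, -0.006, 3.061]
contact_force: [0.5, 0.3, -0.4]
gripper_width: 0.4
grip_force: 0.0
```

>>> drive_tool(
  slide=[
    [-0.15,0,0],
    [-0.25,0,0],
    [-0.2,0,0],
    [-0.1,0,0],
    [-0.1,0,0],
  ],
  twist=[0,0,0,0,0],
  grip=[0,0,0,0,0],
)

```text
time_s: 2.95
tool_pos: [515.1, 9.6, 185.5]
ee_rot: [-3.141, -0.0, 3.06]
contact_force: [-3.0, -0.4, 1.9]
gripper_width: 0.5
grip_force: 1.4
```

>>> drive_tool(
  slide=[
    [-0.12,0,0],
    [-0.12,0,0],
    [-0.12,0,0],
    [-0.12,0,0],
    [-0.12,0,0],
  ],
  twist=[0,0,0,0,0],
  grip=[0,0,0,0,0],
)

```text
time_s: 3.37
tool_pos: [538.9, 7.6, 184.8]
ee_rot: [-3.141, -0.0, 3.06]
contact_force: [-2.8, -1.0, 2.3]
gripper_width: 0.3
grip_force: 1.4
```

>>> drive_tool(
  slide=[
    [-0.1,0,0],
    [-0.1,0,0],
    [-0.05,0,0],
    [-0.05,0,0],
    [-0.05,0,0],
  ],
  twist=[0,0,0,0,0],
  grip=[0,0,0,0,0],
)

```text
time_s: 3.78
tool_pos: [552.5, 6.5, 184.6]
ee_rot: [-3.141, -0.0, 3.06]
contact_force: [-2.7, -1.7, 0.3]
gripper_width: 0.7
grip_force: 1.3
```

>>> drive_tool(
  slide=[
    [-0.05,0,0],
    [-0.05,0,0],
    [-0.05,0,0],
    [-0.05,0,0],
  ],
  twist=[0,0,0,0],
  grip=[0,0,0,0],
)

```text
time_s: 4.12
tool_pos: [557.2, 6.2, 184.6]
ee_rot: [-3.141, -0.01, 3.06]
contact_force: [-21.8, -0.9, 14.0]
gripper_width: 0.7
grip_force: 10.9
```

>>> drive_tool(
  slide=[
    [-0.04,0,0],
    [-0.04,0,0],
  ],
  twist=[0,0],
  grip=[0,0],
)

```text
time_s: 4.28
tool_pos: [557.6, 6.1, 184.7]
ee_rot: [-3.141, -0.017, 3.06]
contact_force: [-31.8, -1.3, 21.1]
gripper_width: 0.4
grip_force: 16.2
```

>>> drive_tool(
  slide=[
    [0.15,0,0],
    [0.3,0,0],
    [0.2,0,-0.2],
    [0,0,-0.5],
    [0,0,-0.8],
  ],
  twist=[0,0,0,0,0],
  grip=[0,0,0,0,0],
)

```text
time_s: 4.7
tool_pos: [536.1, 8.6, 242.5]
ee_rot: [3.14, -0.005, 3.06]
contact_force: [0.0, 0.6, 0.6]
gripper_width: 0.4
grip_force: 0.0
```

```bash
python3 - <<'E'
from rig import sense, read_camera
import cv2
s=sense();print(s["tool_pos"],s["ee_rot"],s["contact_force"])
c=read_camera("scene");cv2.imwrite("pics/a2.png",cv2.resize(c["image"][120:330,130:360,::-1],None,fx=2.8,fy=2.8,interpolation=cv2.INTER_CUBIC))
E
```

```text
[536.13571874   8.61937597 242.49548627] [ 3.13983994 -0.00473876  3.05957331] [0.03060051 0.57405342 0.56668191]
```

View pics/a2.png

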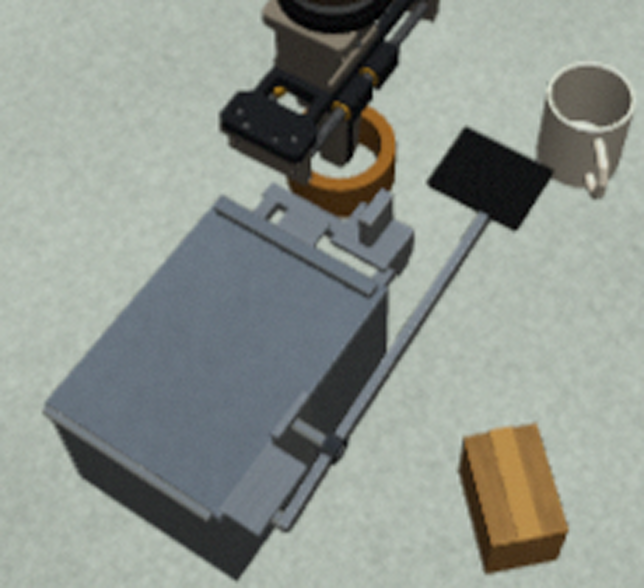

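The bolt block sits at the guide's right end, with the tab at about (378,215), and the lid is still shut. Now I move over the paddle at (490,178).

>>> drive_tool(
  slide=[
    [-0.3,0.2,-0.1],
    [-0.6,0.4,-0.1],
    [-0.8,0.45,0],
    [-0.6,0.35,0],
    [-0.25,0.15,0],
  ],
  twist=[0,0,0,0,0],
  grip=[0,0,0,0,0],
)

```text
time_s: 5.17
tool_pos: [647.6, 63.1, 252.8]
ee_rot: [3.14, 0.003, 3.061]
contact_force: [0.7, -0.4, -0.2]
gripper_width: 0.4
grip_force: 0.0
```

>>> drive_tool(
  slide=[
    [0,0,0.2],
    [0,0,0.3],
    [0,0,0.2],
    [0,0,0.1],
    [0,0,0.1],
  ],
  twist=[0,0,0,0,0],
  grip=[0,0,0,0,0],
)

```text
time_s: 5.58
tool_pos: [643.4, 60.9, 215.5]
ee_rot: [3.142, -0.002, 3.059]
contact_force: [-0.1, 1.0, -1.5]
gripper_width: 0.1
grip_force: 0.0
```

>>> drive_tool(
  slide=[
    [0,0,0.05],
    [0,0,0.05],
    [0,0,0.05],
    [0,0,0.07],
    [0,0,0.07],
  ],
  twist=[0,0,0,0,0],
  grip=[0,0,0,0,0],
)

```text
time_s: 6.0
tool_pos: [644.4, 61.9, 207.5]
ee_rot: [3.14, 0.001, 3.06]
contact_force: [-7.0, 2.7, 10.2]
gripper_width: 0.4
grip_force: 4.8
```

>>> drive_tool(
  slide=[
    [0,0,0.08],
    [0,0,0.08],
    [0,0,0.1],
    [0,0,0.1],
    [0,0,0.1],
  ],
  twist=[0,0,0,0,0],
  grip=[0,0,0,0,0],
)

```text
time_s: 6.42
tool_pos: [645.3, 63.1, 189.8]
ee_rot: [3.138, 0.003, 3.06]
contact_force: [-4.7, 5.7, 10.8]
gripper_width: 0.0
grip_force: 5.2
```

>>> drive_tool(
  slide=[
    [0,0,0.1],
    [0,0,0.1],
    [0,0,0.1],
    [0,0,0.1],
    [0,0,0.1],
  ],
  twist=[0,0,0,0,0],
  grip=[0,0,0,0,0],
)

```text
time_s: 6.83
tool_pos: [645.6, 63.6, 170.3]
ee_rot: [3.137, 0.004, 3.06]
contact_force: [-3.7, 8.0, 13.1]
gripper_width: 0.4
grip_force: 6.4
```

>>> drive_tool(
  slide=[
    [0,0,0.1],
    [0,-0.01,0.1],
    [0,-0.01,0.1],
    [0,-0.01,0.1],
    [0,-0.01,0.1],
  ],
  twist=[0,0,0,0,0],
  grip=[0,0,0,0,0],
)

```text
time_s: 7.25
tool_pos: [645.7, 62.4, 150.0]
ee_rot: [3.137, 0.004, 3.06]
contact_force: [-3.0, 8.7, 12.2]
gripper_width: 0.5
grip_force: 6.0
```

>>> drive_tool(
  slide=[
    [0,-0.01,0.1],
    [0,-0.02,0.1],
    [0,-0.02,0.1],
    [0,-0.02,0.1],
    [0,-0.02,0.1],
  ],
  twist=[0,0,0,0,0],
  grip=[0,0,0,0,0],
)

```text
time_s: 7.67
tool_pos: [645.6, 59.0, 129.5]
ee_rot: [3.136, 0.004, 3.06]
contact_force: [-1.1, 9.4, 9.0]
gripper_width: 0.4
grip_force: 5.2
```

```bash
python3 - <<'E'
from rig import sense, read_camera
import cv2
s=sense();print(s["tool_pos"],s["contact_force"])
c=read_camera("scene");cv2.imwrite("pics/a3.png",cv2.resize(c["image"][100:330,130:390,::-1],None,fx=2.5,fy=2.5,interpolation=cv2.INTER_CUBIC))
E
```

```text
[645.57062435  59.03825829 129.52896097] [-1.13706485  9.42220708  9.01791219]
```

View pics/a3.png

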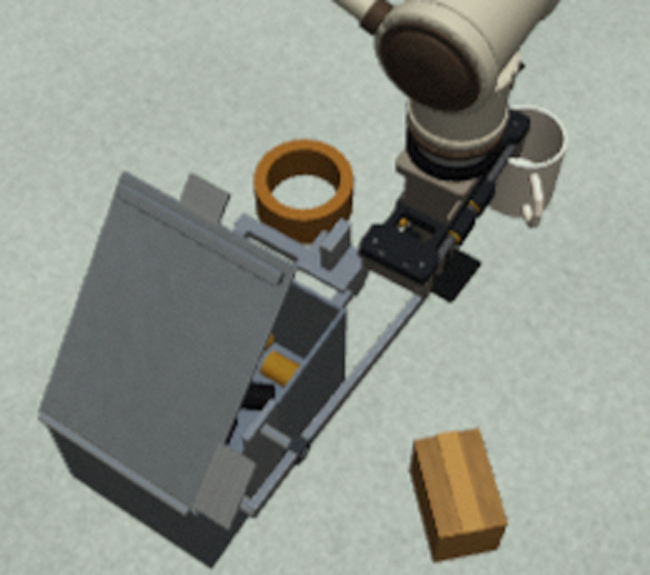

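The lid is clearly rising, with the tool on the paddle at about (440,265), and the mug, tape and carton are untouched. I continue down.

>>> drive_tool(
  slide=[
    [0,0.01,0.1],
    [0,0.01,0.1],
    [0,0,0.1],
    [0,0,0.1],
    [0,0,0.08],
  ],
  twist=[0,0,0,0,0],
  grip=[0,0,0,0,0],
)

```text
time_s: 8.13
tool_pos: [645.6, 55.7, 110.4]
ee_rot: [-3.14, 0.004, 3.06]
contact_force: [-3.0, -3.0, 11.3]
gripper_width: 0.4
grip_force: 4.7
```

>>> drive_tool(
  slide=[
    [0,0,0.07],
    [0,-0.01,0.06],
    [0,-0.01,0.05],
    [0,0,0.03],
    [0,0,0],
  ],
  twist=[0,0,0,0,0],
  grip=[0,0,0,0,0],
)

```text
time_s: 8.55
tool_pos: [646.0, 54.8, 102.1]
ee_rot: [-3.14, 0.005, 3.059]
contact_force: [-1.5, -1.9, 9.4]
gripper_width: 0.5
grip_force: 3.7
```

>>> drive_tool(
  slide=[
    [0,0,0],
    [0,0,0],
    [0,0,0],
    [0,0,0],
    [0,0,0],
  ],
  twist=[0,0,0,0,0],
  grip=[0,0,0,0,0],
)

```text
time_s: 8.97
tool_pos: [646.0, 54.8, 102.1]
ee_rot: [-3.14, 0.005, 3.059]
contact_force: [-2.4, -1.7, 8.6]
gripper_width: 0.1
grip_force: 3.7
```

```bash
python3 - <<'E'
from rig import sense, read_camera
import cv2
s=sense();print(s["tool_pos"],s["contact_force"],s["joint_velocities"].round(3))
c=read_camera("scene");cv2.imwrite("pics/a4.png",cv2.resize(c["image"][100:330,130:390,::-1],None,fx=2.5,fy=2.5,interpolation=cv2.INTER_CUBIC))
E
```

```text
[646.00117443  54.832367   102.13718232] [-2.36831232 -1.74107569  8.55361414] [ 0.001  0.001  0.001  0.002 -0.    -0.001]
```

View pics/a4.png

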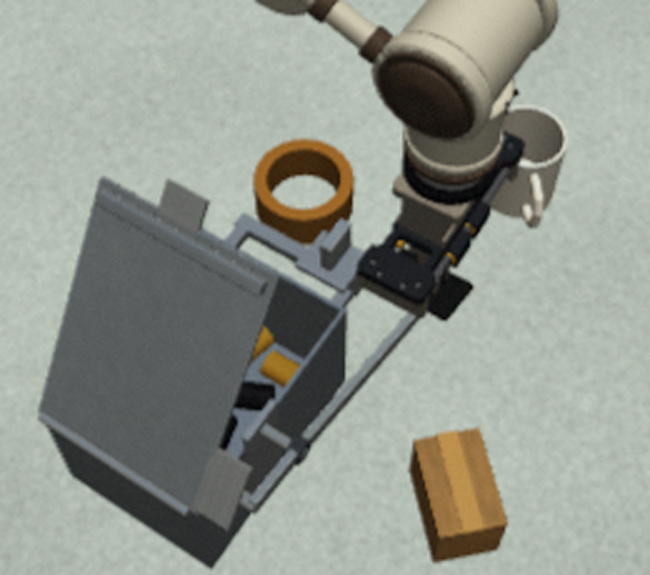

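The lid stands steeply open, with its front edge from about (102,180) to (268,285) in the crop, and the bystanders are unmoved. I estimate the lid angle from that edge and hand in if it is clear.

```bash
python3 - <<'E'
from h import *
from rig import job_done
s=pickle.load(open("cams0.pkl","rb"))["scene"];p=np.load("pose.npy");c,q=np.cos(p[2]),np.sin(p[2])
obs=np.array([[130+102/2.5,100+182/2.5],[130+268/2.5,100+287/2.5]])
best=[]
for th in np.arange(.5,1.1,.05):
    y=-110+220*np.cos(th);z=147+220*np.sin(th)
    e=proj(s,[[p[0]+c*x-q*y,p[1]+q*x+c*y,z] for x in(-80,80)])-obs
    best.append((np.abs(e).mean(),th))
th=min(best)[1];print(sorted(best)[:3])
if th>.84: print("done",job_done())
E
```

```text
[(np.float64(3.162166980356382), np.float64(1.0000000000000004)), (np.float64(3.8595406601890545), np.float64(0.9500000000000004)), (np.float64(3.9866355897191426), np.float64(1.0500000000000005))]
the job is handed in; nothing more can be done
done None
```

The job is handed in: the bolt is at its stop and the paddle is still held down with about 9 N. The lid is held open at roughly 0.95 rad (0.79 is halfway to upright), and the mug, tape and carton look unmoved in the camera images; the judge's verdict was not returned.

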